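# Fetch the riveting anvil from behind the press punches

## Task

The low riveting anvil in the tool store is hemmed in by three tall punches: first clear the three punches, standing upright, into the shallow side tray, then fetch the anvil and seat it flat in the round recess of the press's die plate. Finally put each punch back, upright and centred on its own pad: the round-footed one on the round pad, the square one on the square pad, the flat one on the oblong pad. Tip nothing over and leave the tin of rivets where it stands.

Things in the scene. Friction and masses are not known exactly. Their poses are not given: they have to be found in the camera images.
- round_punch: Bare steel round punch standing upright, loose, about 0.55 kg, 122 mm tall. Foot 40 mm diameter, 14 mm high; shank 26 mm diameter; grip head 32 mm diameter from 74 to 112 mm height; 16 mm diameter tip on top. It starts on the round pad. Origin: centre of its underside, z up.
- square_punch: Bare steel square punch standing upright, loose, about 0.6 kg, 120 mm tall. Foot 40 x 40 mm, 14 mm high; square shank 30 x 30 mm from 14 to 112 mm height, sides along its x and y; 16 mm diameter tip on top. It starts on the square pad. Origin: centre of its underside, z up.
- flat_punch: Bare steel flat (blade) punch standing upright, loose, about 0.55 kg, 118 mm tall. Foot 30 mm (its x) x 54 mm (its y), 14 mm high; blade 18 mm thick (x) x 44 mm wide (y) from 14 to 118 mm height. It starts on the oblong pad. Origin: centre of its underside, z up.
- anvil: Low round steel riveting anvil, loose, about 0.55 kg, 46 mm tall, on the store's plate behind (far side of) the three punches. Base disc 64 mm diameter, 12 mm high; neck 40 mm diameter from 14 to 42 mm height; small 14 mm diameter nub on top. Origin: centre of its underside, z up. The punches stand in an arc 78 mm from its centre and leave no room for a gripper.
- round_pad: Home of the round punch: fixed round white plastic pad, flat, 60 mm diameter, 4 mm thick, on the store's 6 mm thick dark steel plate. Origin: centre of its underside, z up, so the punch stands 4 mm above it.
- square_pad: Home of the square punch: fixed square white plastic pad, flat, 54 x 54 mm, 4 mm thick, on the store's plate. Origin: centre of its underside, z up; x points across the store away from the robot.
- oblong_pad: Home of the flat punch: fixed oblong white plastic pad, flat, 42 mm (its x) x 70 mm (its y), 4 mm thick, on the store's plate. Origin: centre of its underside, z up; x points across the store away from the robot. The three pads lie about 78 mm (neighbours) to 135 mm apart; any of them may be the middle one.
- side_tray: Shallow fixed aluminium tray, the side area, left or right of the store: 280 mm (its x) x 120 mm (its y) outside, rim 14 mm high, walls and floor 4 mm thick. Origin: centre of its underside, z up. Room for three punches in a row along its x, 80 mm apart.
- die_plate: Fixed steel die plate of the press, 130 x 130 x 26 mm, on the other side of the store from the tray, with a round recess in the centre of its top: 81 mm diameter, 10 mm deep, so its floor is 16 mm above the plate's underside. Origin: centre of its underside, z up.
- rivet_tin: Open grey steel tin of rivets, 90 mm (its x) x 140 mm (its y) x 45 mm high, loose, beyond the store. A bystander. Origin: centre of its underside, z up.

How it is judged:
On the way, in this order (a step that is already met when the one before it is completed fails the run):
1. all three punches stand upright and released in the side tray, the anvil still in its place (x of round_punch in the frame of side_tray between -0.13 and 0.13 m and y of round_punch in the frame of side_tray between -0.05 and 0.05 m and z of each of round_punch, square_punch, flat_punch in the frame of side_tray below 0.012 m and angle between each of round_punch, square_punch, flat_punch's own z axis and vertical below 0.1 rad and contact force between each of round_punch, square_punch, flat_punch and the fingers below 0.3 N and x of square_punch in the frame of side_tray between -0.13 and 0.13 m and y of square_punch in the frame of side_tray between -0.05 and 0.05 m and x of flat_punch in the frame of side_tray between -0.13 and 0.13 m and y of flat_punch in the frame of side_tray between -0.05 and 0.05 m and distance of anvil from where it was at the start of the episode below 0.02 m), for 0.2 s.
2. the anvil is seated flat in the die plate's recess and released, the three punches still in the tray (horizontal distance between anvil and die_plate below 0.01 m and z of anvil in the frame of die_plate below 0.02 m and angle between anvil's own z axis and vertical below 0.06 rad and contact force between anvil and the fingers below 0.3 N and x of round_punch in the frame of side_tray between -0.13 and 0.13 m and y of round_punch in the frame of side_tray between -0.05 and 0.05 m and z of each of round_punch, square_punch, flat_punch in the frame of side_tray below 0.012 m and angle between each of round_punch, square_punch, flat_punch's own z axis and vertical below 0.1 rad and x of square_punch in the frame of side_tray between -0.13 and 0.13 m and y of square_punch in the frame of side_tray between -0.05 and 0.05 m and x of flat_punch in the frame of side_tray between -0.13 and 0.13 m and y of flat_punch in the frame of side_tray between -0.05 and 0.05 m), for 0.2 s.
At the end, for the whole second after the job is handed in: The anvil lies flat in the recess of the die plate (centre within 10 mm, on the recess floor), and each punch stands upright on its own pad (round on round, square on square, flat on oblong), its centre within 12 mm of the pad's; all are released and at rest (horizontal distance between anvil and die_plate below 0.01 m and z of anvil in the frame of die_plate below 0.02 m and angle between each of anvil, round_punch, square_punch, flat_punch's own z axis and vertical below 0.06 rad and contact force between each of anvil, round_punch, square_punch, flat_punch and the fingers below 0.3 N and linear speed of each of anvil, round_punch, square_punch, flat_punch below 0.01 m/s and horizontal distance between round_punch and round_pad below 0.012 m and z of round_punch in the frame of round_pad between 0.001 and 0.008 m and horizontal distance between square_punch and square_pad below 0.012 m and z of square_punch in the frame of square_pad between 0.001 and 0.008 m and horizontal distance between flat_punch and oblong_pad below 0.012 m and z of flat_punch in the frame of oblong_pad between 0.001 and 0.008 m); the robot touches nothing.
It fails at once if a punch or the anvil is tipped over (leans more than 0.5 rad) (angle between any of round_punch, square_punch, flat_punch, anvil's own z axis and vertical above 0.5 rad).
It fails at once if the tin of rivets is pushed more than 20 mm from its place (distance of rivet_tin from where it was at the start of the episode above 0.02 m).
It also fails if it takes over 144 s, if anything falls off the work surface, if the arm or the gripper's body presses on something with over 40 N, if the wrist force passes 120 N, or if a joint passes its speed limit or range.

## Robot

A 6-joint arm with a two-finger parallel gripper is mounted at the origin on the work surface. World frame = base frame: x ahead of the robot, y to its left, z up, the work surface at z = 0. Lengths are in m, angles in rad, forces in N, time in s.
With the tool pointing down it reaches from about 0.275 to 0.725 m from the base axis. Payload 15.9 kg.
Tool frame: the origin (TCP) lies at the very end of the fingers, on their centre line; the grasp point (between the pads) lies ctrl.grip_depth behind it (ctrl.grip_depth is the distance from the TCP to the grasp point, in m); z points along the fingers, x is the direction in which the jaws open and shut, and the axes are right-handed (so a half turn about z gives the same grasp; the last joint's range is limited). The gripper opens to 85 mm and grips with 20 to 120 N. Pads are 22 mm wide; open, the fingers measure 114 mm over their backs; the gripper's body (76 mm by 85 mm) begins 54 mm behind the grasp point. The pads swing forward as they close: fully open they stand 13 mm farther back than shut.
Start: joints at [-1.116, 0.213, -0.034, 1.323, 0, 1.571], TCP at [0.22, -0.449, 0.231] pointing down, gripper open.
Joint ranges: [-2.98, 2.98], [-0.74, 1.72], [-1.14, 1.35], [-2.1, 2.04], [-1.57, 1.44], [-3.14, 3.14]. Speed limits (rad/s): [1.89, 1.89, 2.39, 2.57, 3.14, 3.14].

## Interface

Orientations are given as a unit quaternion [w, x, y, z].
In Python, from workcell import readout, optics, ctrl gives the robot as it stands.
- The arm moves only by the tool jog_arm, never from a script. Its argument "plan" is a list of rows, each a list of 7 numbers: the shift along the tool's x, y, z in mm, then the turn, a rotation vector about the tool's x, y, z in degrees, then the finger opening in mm, from 0 to 85.4. In form: [[dx, dy, dz, ax, ay, az, gripper], ...]. A call has 1 to 8 rows; each row is the pose to reach, as a shift and turn from the pose commanded when the call began, along the tool's axes at that moment; what a row does not reach only later rows make up. A row lasts 1/10 s, in which the tool goes at most 50 mm and 8.59 degrees, less where a joint would pass 70% of its speed; a pose out of reach is approached as far as the arm can. A call with a gripper value outside its range is refused whole. The fingers move at their own pace and stop on an object; "squeeze" is the grip in N (left out, the last holds). Time passes only in rows, so rows that repeat a pose let the fingers close. It gives the time, the measured TCP pose, the force and the opening at its end, in the units of the state.
- readout.get_state(): the state, without advancing time (a new reading comes with each control period).
- optics.read_camera(name): name is "scene" or "side" or "wrist"; returns the picture (420x560x3 uint8, red, green, blue); there is no depth.
- optics.camera_params(name): a dict with "fovy" (degrees; the focal length in pixels is half the picture's height over the tangent of half this angle, whatever the lens; pixels are square), "cx", "cy" (the principal point, pixels), "T" (4x4, takes a point from camera to world coordinates). Camera axes: x right, y down, z forward; pixel columns grow to the right and rows downward; lengths in m; the calibration is good to about 2 mm. A picture is of the moment at which its call begins: read the wrist's pose just before it. camera_params takes no time and is no camera call; for the wrist camera it gives the pose at the moment of the call.
- ctrl.finish_job(): hands the job in, once; it reports no verdict.
The state is a dict: "clock": time; "joint_positions": joint angles; "joint_velocities": joint speeds; "joint_efforts": joint torques, N m; "tool_pos": TCP position; "orientation": TCP orientation; "force": force on the tool from outside, world axes, zero at the start; "ft_torque": the same for the moment, N m; "opening": opening from 0.0 (shut) to 1.0 (fully open).
Only numpy, scipy, OpenCV 4.12 (cv2) and the standard library are available. Lean on these libraries where they do the work, as an engineer would, in place of code of your own. Each camera call takes 0.05 s, during which the arm holds its last target. There are 200 camera calls.

## Working session

There is one attempt and no reset: what is moved stays moved. The work goes in short steps, Python scripts to look and compute and a tool call to move; the robot and the scene stay as the last step left them, time stands still between calls to the robot, and variables do not carry over. Pictures are saved under pics/ and viewed, about 12 in all and at most 16, crops included, and the job is handed in when it is done.

Besides the shell and the picture viewer there is one more tool, called in YAML: its name, and indented under it one key for each argument. jog_arm: Moves the arm, as the interface text tells. Its arguments: {"type":"object","properties":{"plan":{"type":"array"},"squeeze":{"type":"number"}},"required":["plan"]}

```bash
mkdir -p pics; ls; python3 - <<'E'
from workcell import readout, optics, ctrl
import cv2
print(readout.get_state(), ctrl.grip_depth)
for n in ["scene","side"]:
    p=optics.camera_params(n); print(n,p)
    im=optics.read_camera(n); cv2.imwrite(f"pics/{n}0.png",im[:,:,::-1])
E
```

```text
pics
{'clock': 0.0, 'joint_positions': array([-1.11598909e+00,  2.13355319e-01, -3.50431818e-02,  1.32350166e+00,
        1.20569422e-05,  1.57080751e+00]), 'joint_velocities': array([-1.09396419e-03, -8.52713132e-05,  3.79643608e-04, -6.67605970e-04,
       -6.83343771e-04, -1.32379199e-04]), 'joint_efforts': array([ 1.56311165e-03, -6.86164927e+01,  4.87119877e+01,  1.76177162e-02,
        1.16843812e-04, -2.01729040e-05]), 'tool_pos': array([ 0.21950105, -0.44887068,  0.2308229 ]), 'orientation': array([-2.97343455e-04,  8.48315584e-01, -5.29490666e-01, -4.65010640e-04]), 'force': array([ 0.44784673, -0.82939671,  0.172441  ]), 'ft_torque': array([-0.03004576,  0.02539872, -0.02989847]), 'opening': 1.0026500431916838} 0.0187
scene {'fovy': 50.39268336197613, 'cx': 279.4484417473045, 'cy': 205.3214764229806, 'T': array([[-0.63442062,  0.57417356, -0.51752797,  1.12502651],
       [ 0.77297437,  0.47521576, -0.42033392,  0.38446593],
       [ 0.00459282, -0.66670436, -0.74530812,  0.72809776],
       [ 0.        ,  0.        ,  0.        ,  1.        ]])}
side {'fovy': 52.73483714749503, 'cx': 279.87104078665794, 'cy': 211.91841319708647, 'T': array([[-0.94077417, -0.2605103 ,  0.21697546,  0.41573037],
       [-0.33894078,  0.7076868 , -0.61991817,  0.58578262],
       [ 0.0079444 , -0.65674483, -0.75407103,  0.76685676],
       [ 0.        ,  0.        ,  0.        ,  1.        ]])}
```

View pics/scene0.png

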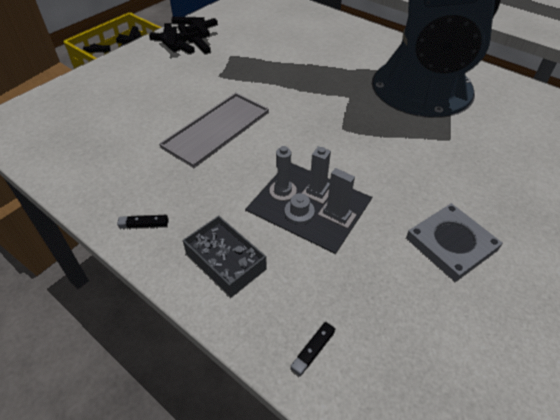

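View pics/side0.png

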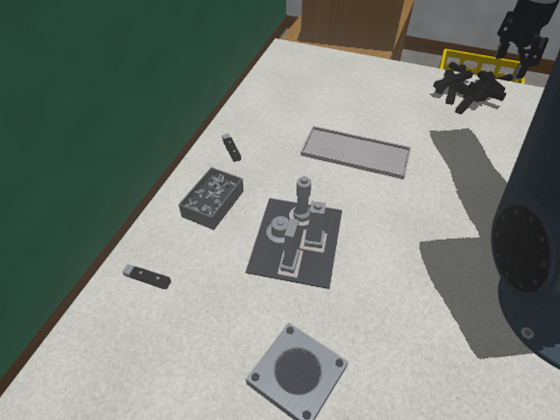

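Scene view: round punch top at (284,150), square (321,151) in the middle, flat (342,176), anvil (299,197), die recess (455,237), tray corners (236,96), (269,112), (195,163), (162,144). In the side view: tray (313,128)–(404,176), die recess (298,371), round tip (304,181), anvil nub (280,222).

```bash
cat > h.py <<'E'
import numpy as np, cv2
from scipy.spatial.transform import Rotation as R
from workcell import readout, optics, ctrl
def ray(p,px):
    f=210/np.tan(np.radians(p["fovy"]/2)); T=p["T"]
    d=T[:3,:3]@np.array([(px[0]-p["cx"])/f,(px[1]-p["cy"])/f,1]); return T[:3,3],d
def plane(p,px,z):
    o,d=ray(p,px); return o+d*(z-o[2])/d[2]
def proj(p,X):
    f=210/np.tan(np.radians(p["fovy"]/2)); T=p["T"]; c=T[:3,:3].T@(np.asarray(X)-T[:3,3])
    return np.array([c[0]/c[2]*f+p["cx"],c[1]/c[2]*f+p["cy"]])
def pose():
    s=readout.get_state(); q=s["orientation"]; return s["tool_pos"],R.from_quat([q[1],q[2],q[3],q[0]])
def shift(target,yaw=None):
    """shift mm (tool axes) and tool-z turn deg to bring the TCP to target, with tool x at yaw (deg, mod 180), pointing down"""
    t,r=pose(); d=r.inv().apply(np.asarray(target)-t)*1000
    out=[d.round(1)]
    x=r.as_matrix()[:,0]; cur=np.degrees(np.arctan2(x[1],x[0])); out.append(("yaw",round(cur,2)))
    if yaw is not None:
        out.append(("az",round(-((yaw-cur+90)%180-90),2)))
    z=r.as_matrix()[:,2]; out.append(("tilt",z.round(4)))
    return out
def snap(n,name):
    p=optics.camera_params(n); im=optics.read_camera(n)[:,:,::-1].copy(); cv2.imwrite(f"pics/{name}.png",im); return p,im
E
python3 - <<'E'
from h import *
S=optics.camera_params("scene");D=optics.camera_params("side");W=optics.camera_params("wrist")
for n,px,z in [("round",(284,150),.132),("sq",(321,151),.13),("flat",(342,176),.128),("anvil",(299,197),.052),("die",(455,237),.018),("t1",(236,96),.014),("t2",(269,112),.014),("t3",(195,163),.014),("t4",(162,144),.014),("tin",(225,243),.045)]: print(n,plane(S,px,z).round(3))
for n,px,z in [("round",(304,180),.132),("sq",(318,206),.13),("anvil",(280,221),.052),("die",(298,371),.018),("t",(313,128),.014),("t",(410,149),.014),("t",(404,176),.014),("t",(302,152),.014)]: print(n,plane(D,px,z).round(3))
t,r=pose(); print(W["fovy"],W["cx"],W["cy"]); T=W["T"]; print(r.inv().apply(T[:3,3]-t), r.as_matrix().T@T[:3,:3])
E
```

```text
round [ 0.59  -0.04   0.132]
sq [0.542 0.018 0.13 ]
flat [0.573 0.091 0.128]
anvil [0.612 0.02  0.052]
die [0.473 0.31  0.018]
t1 [ 0.394 -0.366  0.014]
t2 [ 0.391 -0.249  0.014]
t3 [ 0.652 -0.255  0.014]
t4 [ 0.657 -0.367  0.014]
tin [ 0.791 -0.02   0.045]
round [ 0.581 -0.039  0.132]
sq [0.532 0.021 0.13 ]
anvil [0.612 0.023 0.052]
die [0.475 0.31  0.018]
t [ 0.651 -0.364  0.014]
t [ 0.377 -0.369  0.014]
t [ 0.376 -0.257  0.014]
t [ 0.649 -0.255  0.014]
63.798254951231506 280.5580166387271 208.86926869134237
[-0.0012165  -0.07489609 -0.14278125] [[ 9.99999924e-01 -2.24297839e-04  3.17735988e-04]
 [ 1.22370622e-04  9.56912687e-01  2.90375780e-01]
 [-3.69176259e-04 -2.90375719e-01  9.56912643e-01]]
```

```bash
python3 - <<'E'
from h import *
print(shift((.575,.06,.33),0))
E
```

```text
[array([-301.1, -542.9,  -98.8]), ('yaw', np.float64(-63.94)), ('az', np.float64(-63.94)), ('tilt', array([-4.e-04,  9.e-04, -1.e+00]))]
```

jog_arm:
  plan:
    - [-301, -543, -99, 0, 0, -63.9, 70]
    - [-301, -543, -99, 0, 0, -63.9, 70]
    - [-301, -543, -99, 0, 0, -63.9, 70]
    - [-301, -543, -99, 0, 0, -63.9, 70]
    - [-301, -543, -99, 0, 0, -63.9, 70]
    - [-301, -543, -99, 0, 0, -63.9, 70]
    - [-301, -543, -99, 0, 0, -63.9, 70]
    - [-301, -543, -99, 0, 0, -63.9, 70]

```text
clock: 0.9
tool_pos: [0.4465, -0.1234, 0.2946]
orientation: [0.0, 1.0, 0.003, -0.0]
force: [0.7, -1.2, 0.7]
opening: 0.824
```

```bash
python3 - <<'E'
from h import *
print(shift((.575,.06,.33),0))
E
```

```text
[array([ 129.4, -182.7,  -35.4]), ('yaw', np.float64(0.3)), ('az', np.float64(0.3)), ('tilt', array([-0.e+00, -1.e-04, -1.e+00]))]
```

jog_arm:
  plan:
    - [129, -183, -35, 0, 0, 0, 70]
    - [129, -183, -35, 0, 0, 0, 70]
    - [129, -183, -35, 0, 0, 0, 70]
    - [129, -183, -35, 0, 0, 0, 70]
    - [129, -183, -35, 0, 0, 0, 70]
    - [129, -183, -35, 0, 0, 0, 70]
    - [129, -183, -35, 0, 0, 0, 70]

```text
clock: 1.6
tool_pos: [0.575, 0.0579, 0.3286]
orientation: [0.0, 1.0, 0.0, -0.001]
force: [0.6, -0.9, -0.6]
opening: 0.815
```

```bash
python3 - <<'E'
from h import *
p,im=snap("wrist","w1"); np.save("w1.npy",p,allow_pickle=True); print(pose()[0])
E
```

```text
[0.57472937 0.05723802 0.32891914]
```

View pics/w1.png

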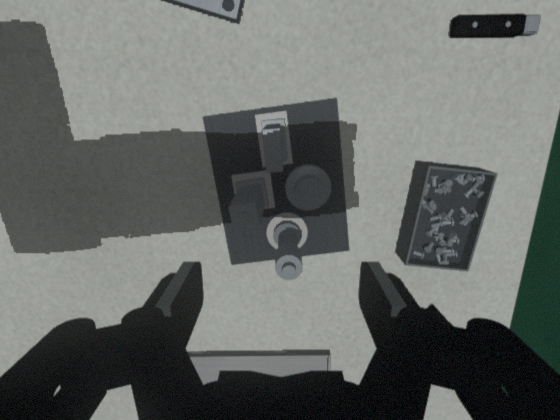

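Wrist view: store plate corners (204,116), (337,98), (349,250), (232,265); round punch tip (289,267), square in the middle-left (245,205), flat at (275,145), anvil (308,187), tin at right. The plate is turned about +7°. I'll zoom with contrast.

```bash
python3 - <<'E'
from h import *
im=cv2.imread("pics/w1.png")[90:290,190:370]
g=cv2.convertScaleAbs(cv2.resize(im,None,fx=3,fy=3,interpolation=cv2.INTER_CUBIC),alpha=1.8,beta=-20)
cv2.imwrite("pics/w1c.png",g)
E
```

```text
(no output)
```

View pics/w1c.png

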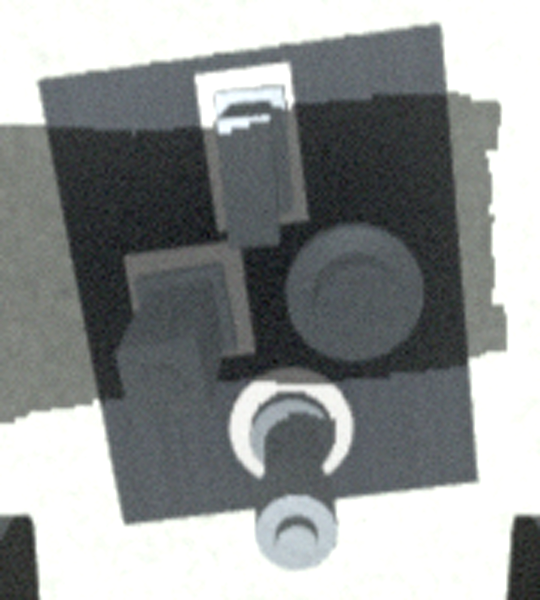

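```bash
python3 - <<'E'
from h import *
p=np.load("w1.npy",allow_pickle=True).item()
c=lambda u,v:(190+(u+.5)/3-.5,90+(v+.5)/3-.5)
def yaw(a,b,z):
    d=plane(p,c(*b),z)-plane(p,c(*a),z); return np.degrees(np.arctan2(d[1],d[0])).round(1),np.linalg.norm(d).round(4)
for n,u,z in [("oblong",(251.5,147.5),.01),("oblong2",(254,147),.01),("square",(189.5,303.5),.01),("round",(291.5,431.5),.01),("anvil",(355.5,292),.018),("roundtip",(297,535),.132),("flat top lower edge",(254,245),.128)]: print(n,plane(p,c(*u),z).round(4))
print("anvil dia",yaw((286,292),(425,292),.018),"round pad",yaw((229,430),(354,430),.01))
print("obl x",yaw((195,75),(290,62),.01),"obl y",yaw((308,220),(290,62),.01),"sq x",yaw((125,255),(240,240),.01),"sqy",yaw((254,352),(240,240),.01))
print("plate",yaw((40,80),(440,25),.006),yaw((125,522),(478,480),.006),yaw((478,480),(440,25),.006))
print("sq foot",yaw((138,275),(225,262),.024),"flat foot",yaw((214,92),(285,88),.024))
E
```

```text
oblong [0.5655 0.0916 0.01  ]
oblong2 [0.5666 0.0918 0.01  ]
square [0.536  0.0196 0.01  ]
round [ 0.5841 -0.0445  0.01  ]
anvil [0.613  0.0271 0.018 ]
roundtip [ 0.5841 -0.0384  0.132 ]
flat top lower edge [0.5687 0.0694 0.128 ]
anvil dia (np.float64(0.0), np.float64(0.0638)) round pad (np.float64(0.0), np.float64(0.0609))
obl x (np.float64(7.5), np.float64(0.0421)) obl y (np.float64(97.1), np.float64(0.0699)) sq x (np.float64(7.5), np.float64(0.0537)) sqy (np.float64(96.5), np.float64(0.0541))
plate (np.float64(7.5), np.float64(0.1778)) (np.float64(7.5), np.float64(0.1786)) (np.float64(97.8), np.float64(0.2176))
sq foot (np.float64(8.6), np.float64(0.0398)) flat foot (np.float64(3.1), np.float64(0.0304))
```

Geometry agrees with the given sizes (pads 42×70, 54×54, 60; distances 77–80 mm). I start with the round punch.

jog_arm:
  plan:
    - [9, 97, 129, 0, 0, -7.5, 58]
    - [9, 97, 129, 0, 0, -7.5, 58]
    - [9, 97, 129, 0, 0, -7.5, 58]
    - [9, 97, 129, 0, 0, -7.5, 58]
    - [9, 97, 129, 0, 0, -7.5, 58]
    - [9, 97, 165, 0, 0, -7.5, 58]
    - [9, 97, 205, 0, 0, -7.5, 58]
    - [9, 97, 205, 0, 0, -7.5, 58]
  squeeze: 80

```text
clock: 2.45
tool_pos: [0.5819, -0.0387, 0.1219]
orientation: [-0.0, 0.998, 0.065, -0.002]
force: [0.1, -0.2, -1.0]
opening: 0.678
```

```bash
python3 - <<'E'
from h import *
p,im=snap("wrist","w2"); print(shift((.584,-.040,.08),7.5))
# check pixels of punch axis as expected
print(proj(p,(.584,-.040,.132)),proj(p,(.584,-.040,.084)))
E
```

```text
[array([ 0.8,  1.3, 44.7]), ('yaw', np.float64(7.48)), ('az', np.float64(-0.02)), ('tilt', array([-1.9e-03,  2.0e-04, -1.0e+00]))]
[283.63262384 288.14859282] [283.32494441 245.499872  ]
```

View pics/w2.png

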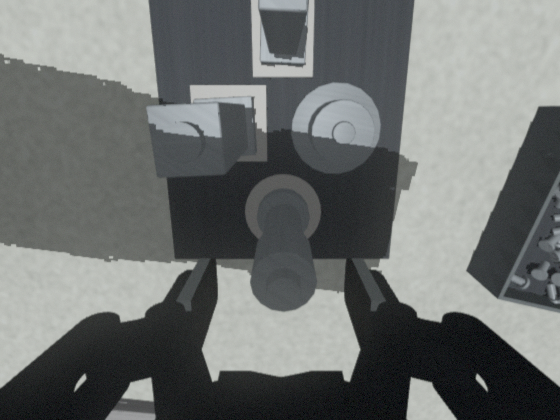

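Round punch is centred between the fingers (tip 285,280); square and flat are aligned with the tool within a few degrees. Descend and grip.

jog_arm:
  plan:
    - [1, 0, 42, 0, 0, 0, 58]
    - [1, 0, 42, 0, 0, 0, 58]
    - [1, 0, 42, 0, 0, 0, 20]
    - [1, 0, 42, 0, 0, 0, 20]
    - [1, 0, 42, 0, 0, 0, 20]
    - [1, 0, 42, 0, 0, 0, 20]
    - [1, 0, 42, 0, 0, 0, 20]
  squeeze: 80

```text
clock: 3.2
tool_pos: [0.5856, -0.0395, 0.0854]
orientation: [0.0, 0.998, 0.065, 0.001]
force: [-8.7, -0.7, 14.5]
opening: 0.352
```

```bash
python3 - <<'E'
from h import *
print(readout.get_state()["opening"]*85.4, pose()[0]); print(shift((.598,-.31,.14),7.5))
E
```

```text
30.045158419693163 [ 0.58558736 -0.03948335  0.08543228]
[array([-22.7, 269.9, -54.4]), ('yaw', np.float64(7.45)), ('az', np.float64(-0.05)), ('tilt', array([ 2.4e-03, -5.0e-04, -1.0e+00]))]
```

jog_arm:
  plan:
    - [0, 0, -25, 0, 0, 0, 20]
    - [0, 0, -55, 0, 0, 0, 20]
    - [-4, 50, -55, 0, 0, 0, 20]
    - [-8, 95, -55, 0, 0, 0, 20]
    - [-12, 140, -55, 0, 0, 0, 20]
    - [-16, 185, -55, 0, 0, 0, 20]
    - [-20, 230, -55, 0, 0, 0, 20]
    - [-22, 269, -55, 0, 0, 0, 20]

```text
clock: 4.0
tool_pos: [0.5979, -0.3114, 0.1393]
orientation: [0.0, 0.998, 0.065, 0.001]
force: [0.9, 0.0, -6.3]
opening: 0.357
```

jog_arm:
  plan:
    - [0, 0, 0, 0, 0, 0, 20]
    - [0, 0, 0, 0, 0, 0, 20]

```text
clock: 4.2
tool_pos: [0.598, -0.3099, 0.1384]
orientation: [0.0, 0.998, 0.064, 0.0]
force: [-0.5, 0.4, -5.0]
opening: 0.355
```

```bash
python3 - <<'E'
from h import *
s=readout.get_state();print(s["opening"]*85.4,s["force"], pose()[0]); print(shift((.598,-.31,.0795),7.5))
snap("scene","s3"); p,im=snap("wrist","w3")
a=cv2.imread("pics/s3.png")[60:300,100:420]; a=cv2.resize(a,(400,300)); b=cv2.resize(im,(400,300)); cv2.imwrite("pics/c3.png",np.hstack([a,b]))
E
```

```text
30.303791905783946 [-0.50586078  0.39893571 -5.0136525 ] [ 0.59801414 -0.30986415  0.13844386]
[array([-0.1,  0.1, 58.9]), ('yaw', np.float64(7.36)), ('az', np.float64(-0.14)), ('tilt', array([ 8.e-04, -1.e-04, -1.e+00]))]
```

View pics/c3.png

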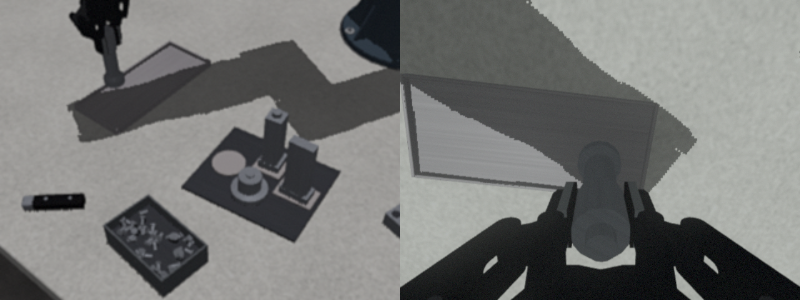

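The punch is held, hanging over the tray's far end; wrist image tray corners ≈ (7,112), (360,144), (21,248); the empty round pad shows in the scene view at about (282,190).

```bash
python3 - <<'E'
from h import *
p=optics.camera_params("wrist");S=optics.camera_params("scene")
P=[plane(p,c,.014).round(4) for c in [(7,112),(360,144),(21,248)]]; print(P, (P[1]+P[2])/2)
im=cv2.imread("pics/s3.png"); sub=im[165:215,255:310].min(axis=2)
m=(sub>105).astype(np.uint8); n,l,st,ce=cv2.connectedComponentsWithStats(m)
for i in range(1,n):
    if st[i][4]>30: 
        c=ce[i]+[255,165]; print(st[i],c,plane(S,c,.01).round(4))
E
```

```text
[array([ 0.3832, -0.2646,  0.014 ]), array([ 0.6542, -0.2533,  0.014 ]), array([ 0.3835, -0.3776,  0.014 ])] [ 0.51885 -0.31545  0.014  ]
[  0   0  29  33 484] [264.27479339 175.51033058] [ 0.5776 -0.1056  0.01  ]
[43  0 12  5 37] [305.08108108 166.37837838] [ 0.4935 -0.0519  0.01  ]
[ 15  16  40  25 563] [287.73001776 192.22735346] [ 0.5846 -0.0311  0.01  ]
```

jog_arm:
  plan:
    - [0, 3, 35, 0, 0, 0, 20]
    - [0, 3, 50, 0, 0, 0, 20]
    - [0, 3, 57, 0, 0, 0, 20]
    - [0, 3, 58.5, 0, 0, 0, 20]
    - [0, 3, 59, 0, 0, 0, 20]

```text
clock: 4.8
tool_pos: [0.5989, -0.3113, 0.0796]
orientation: [0.0, 0.998, 0.066, 0.001]
force: [-2.0, 2.1, 4.3]
opening: 0.355
```

jog_arm:
  plan:
    - [0, 0, 0, 0, 0, 0, 58]
    - [0, 0, 0, 0, 0, 0, 58]
    - [0, 0, 0, 0, 0, 0, 58]
    - [0, 0, -30, 0, 0, 0, 58]
    - [0, 0, -70, 0, 0, 0, 58]
    - [0, 0, -110, 0, 0, 0, 58]

```text
clock: 5.4
tool_pos: [0.5981, -0.3117, 0.1897]
orientation: [-0.0, 0.998, 0.065, -0.0]
force: [-0.1, 0.1, 0.1]
opening: 0.677
```

```bash
python3 - <<'E'
from h import *
p,im=snap("wrist","w4"); print(pose()[0],shift((.536,.0196,.19),7.5),proj(p,(.598,-.313,.126)))
E
```

```text
[ 0.59987789 -0.31269954  0.1971545 ] [array([ -20.3, -337.8,    5.5]), ('yaw', np.float64(7.46)), ('az', np.float64(-0.04)), ('tilt', array([ 0.0071, -0.0037, -1.    ]))] [279.3980406  229.30844442]
```

View pics/w4.png

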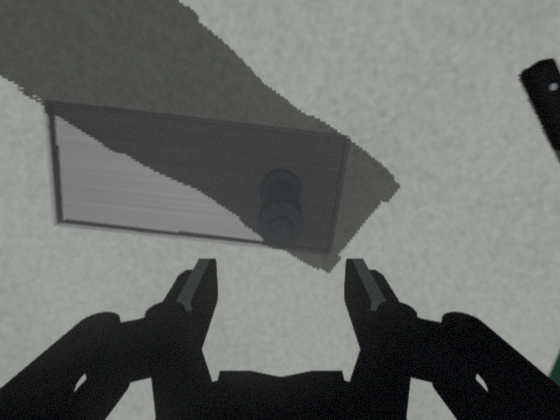

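jog_arm:
  plan:
    - [-1, -45, 0, 0, 0, 0, 58]
    - [-4, -90, 0, 0, 0, 0, 58]
    - [-7, -140, 0, 0, 0, 0, 58]
    - [-10, -190, 0, 0, 0, 0, 58]
    - [-13, -240, 0, 0, 0, 0, 58]
    - [-16, -290, 0, 0, 0, 0, 58]
    - [-20, -338, 0, 0, 0, 0, 58]
    - [-20, -338, 0, 0, 0, 0, 58]

```text
clock: 6.25
tool_pos: [0.5337, 0.0254, 0.1887]
orientation: [-0.001, 0.998, 0.068, 0.0]
force: [-0.1, -1.4, -0.3]
opening: 0.681
```

```bash
python3 - <<'E'
from h import *
p,im=snap("wrist","w5"); print(pose()[0],shift((.536,.0196,.08),7.5));np.save("w5.npy",p,allow_pickle=True)
E
```

```text
[0.53437841 0.02311096 0.18870345] [array([  1. ,   3.7, 108.7]), ('yaw', np.float64(7.69)), ('az', np.float64(0.19)), ('tilt', array([ 9.e-04,  3.e-04, -1.e+00]))]
```

View pics/w5.png

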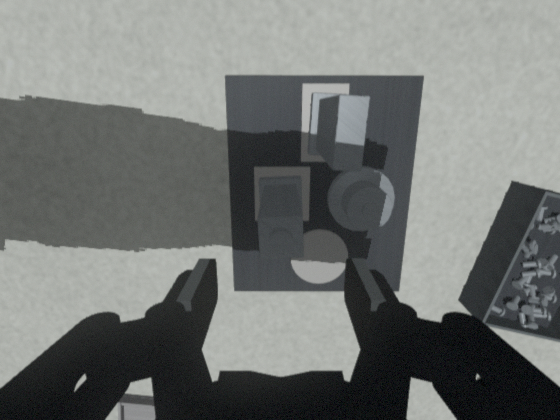

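Square punch top centred at ≈(281,239), round pad now free at (319,257), flat top face ≈(340,96)–(364,170).

```bash
python3 - <<'E'
from h import *
p=np.load("w5.npy",allow_pickle=True).item()
im=cv2.imread("pics/w5.png")
for n,c,z in [("sqtop",(281,239),.122),("roundpad",(319,257),.01),("sqpad",(281.5,193.5),.01),("flattop",(352,131.5),.128)]: print(n,plane(p,c,z).round(4))
print(np.linalg.norm(plane(p,(291,257),.01)-plane(p,(347,257),.01)),np.linalg.norm(plane(p,(340,96),.128)-plane(p,(369,97),.128)))
g=cv2.convertScaleAbs(cv2.resize(im[75:300,220:430],None,fx=2.6,fy=2.6,interpolation=cv2.INTER_CUBIC),alpha=2.2,beta=-30); cv2.imwrite("pics/w5c.png",g)
E
```

```text
sqtop [0.5358 0.0164 0.122 ]
roundpad [ 0.584  -0.0428  0.01  ]
sqpad [0.5361 0.0194 0.01  ]
flattop [0.5678 0.0919 0.128 ]
0.05828588417029326 0.01665706608311165
```

View pics/w5c.png

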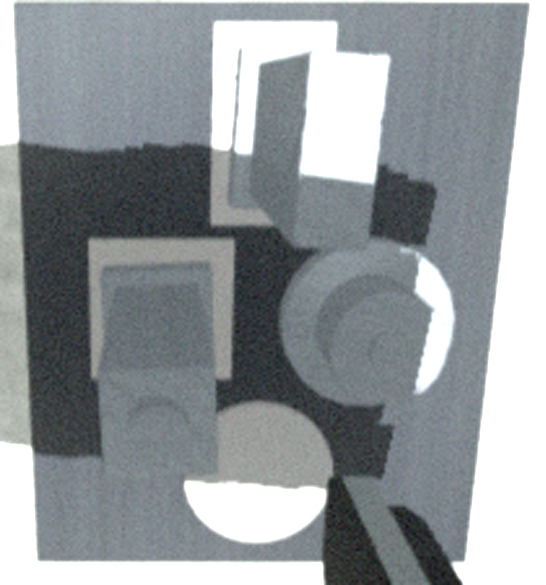

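jog_arm:
  plan:
    - [1, 5, 40, 0, 0, 0, 58]
    - [1, 5, 80, 0, 0, 0, 58]
    - [1, 5, 107, 0, 0, 0, 58]
    - [1, 5, 107, 0, 0, 0, 58]
    - [1, 5, 107, 0, 0, 0, 18]
    - [1, 5, 107, 0, 0, 0, 18]
    - [1, 5, 107, 0, 0, 0, 18]
    - [1, 5, 107, 0, 0, 0, 18]

```text
clock: 7.1
tool_pos: [0.537, 0.0155, 0.0832]
orientation: [0.0, 0.998, 0.065, 0.001]
force: [-5.7, -1.8, 7.5]
opening: 0.342
```

```bash
python3 - <<'E'
from h import *
s=readout.get_state();print(s["opening"]*85.4,s["force"], pose()[0]); print(shift((.518,-.314,.14),7.5))
E
```

```text
29.212275424309215 [-5.71437717 -1.79430077  7.45134937] [0.53702773 0.01549334 0.0832206 ]
[array([-61.4, 324.3, -56.7]), ('yaw', np.float64(7.44)), ('az', np.float64(-0.06)), ('tilt', array([ 2.e-03, -4.e-04, -1.e+00]))]
```

jog_arm:
  plan:
    - [0, 0, -25, 0, 0, 0, 18]
    - [0, 0, -57, 0, 0, 0, 18]
    - [-9, 48, -57, 0, 0, 0, 18]
    - [-18, 96, -57, 0, 0, 0, 18]
    - [-27, 144, -57, 0, 0, 0, 18]
    - [-36, 192, -57, 0, 0, 0, 18]
    - [-45, 240, -57, 0, 0, 0, 18]
    - [-53, 282, -57, 0, 0, 0, 18]

```text
clock: 7.9
tool_pos: [0.5203, -0.2735, 0.1398]
orientation: [0.001, 0.998, 0.065, 0.001]
force: [1.6, 0.2, -4.3]
opening: 0.337
```

jog_arm:
  plan:
    - [-8, 42, 0, 0, 0, 0, 18]
    - [-8, 42, 0, 0, 0, 0, 18]
    - [-8, 42, 0, 0, 0, 0, 18]

```text
clock: 8.2
tool_pos: [0.5179, -0.3145, 0.1391]
orientation: [0.0, 0.998, 0.064, 0.0]
force: [-0.1, 0.5, -3.9]
opening: 0.337
```

```bash
python3 - <<'E'
from h import *
s=readout.get_state();print(s["opening"]*85.4,s["force"], pose()[0]); print(shift((.518,-.314,.0775),7.5))
E
```

```text
28.79991924030768 [-0.0523706   0.47442764 -3.85493104] [ 0.51785832 -0.31452094  0.13911549]
[array([ 0.2, -0.5, 61.6]), ('yaw', np.float64(7.35)), ('az', np.float64(-0.15)), ('tilt', array([ 9.e-04, -4.e-04, -1.e+00]))]
```

jog_arm:
  plan:
    - [0, 0, 40, 0, 0, 0, 18]
    - [0, 0, 55, 0, 0, 0, 18]
    - [0, 0, 60.5, 0, 0, 0, 18]
    - [0, 0, 62, 0, 0, 0, 18]
    - [0, 0, 62, 0, 0, 0, 18]

```text
clock: 8.7
tool_pos: [0.5186, -0.313, 0.0775]
orientation: [0.0, 0.998, 0.065, 0.001]
force: [0.2, -1.0, -5.3]
opening: 0.342
```

jog_arm:
  plan:
    - [0, 0, 1.5, 0, 0, 0, 18]
    - [0, 0, 1.5, 0, 0, 0, 18]

```text
clock: 8.9
tool_pos: [0.5188, -0.3133, 0.0772]
orientation: [0.001, 0.998, 0.065, 0.001]
force: [-5.3, 4.9, 17.8]
opening: 0.341
```

Contact. Release and rise.

jog_arm:
  plan:
    - [0, 0, -1, 0, 0, 0, 58]
    - [0, 0, -1, 0, 0, 0, 58]
    - [0, 0, -1, 0, 0, 0, 58]
    - [0, 0, -30, 0, 0, 0, 58]
    - [0, 0, -70, 0, 0, 0, 58]
    - [0, 0, -112, 0, 0, 0, 58]
    - [0, 0, -112, 0, 0, 0, 58]

```text
clock: 9.6
tool_pos: [0.5201, -0.3146, 0.1927]
orientation: [0.002, 0.998, 0.065, 0.003]
force: [-0.9, 0.1, 0.4]
opening: 0.678
```

```bash
python3 - <<'E'
from h import *
s=readout.get_state();print(s["force"], pose()[0]); print(shift((.567,.0905,.19),5))
p,im=snap("wrist","w6"); print(proj(p,(.518,-.313,.116)))
E
```

```text
[-0.89822517  0.10660692  0.44009855] [ 0.52007069 -0.31456771  0.19265028]
[array([  99.1, -395.6,    1.3]), ('yaw', np.float64(7.46)), ('az', np.float64(2.46)), ('tilt', array([ 0.0071, -0.0042, -1.    ]))]
[276.39508028 217.95167477]
```

jog_arm:
  plan:
    - [12, -47, 0, 0, 0, 2.5, 58]
    - [24, -95, 0, 0, 0, 2.5, 58]
    - [36, -143, 0, 0, 0, 2.5, 58]
    - [48, -190, 0, 0, 0, 2.5, 58]
    - [60, -238, 0, 0, 0, 2.5, 58]
    - [72, -286, 0, 0, 0, 2.5, 58]
    - [84, -334, 0, 0, 0, 2.5, 58]
    - [96, -380, 0, 0, 0, 2.5, 58]

```text
clock: 10.45
tool_pos: [0.5632, 0.078, 0.1859]
orientation: [0.0, 0.999, 0.043, -0.001]
force: [1.3, -0.7, -0.2]
opening: 0.681
```

jog_arm:
  plan:
    - [2, -16, 0, 0, 0, 0, 50]
    - [2, -16, 0, 0, 0, 0, 50]
    - [2, -16, 0, 0, 0, 0, 50]

```text
clock: 10.75
tool_pos: [0.5641, 0.0915, 0.1862]
orientation: [0.0, 0.999, 0.043, -0.001]
force: [-0.3, -1.0, 0.0]
opening: 0.587
```

```bash
python3 - <<'E'
from h import *
s=readout.get_state();print(s["force"], pose()[0]); print(shift((.567,.0905,.08),5))
p,im=snap("wrist","w7"); np.save("w7.npy",p,allow_pickle=True); print(proj(p,(.567,.0905,.128)))
cv2.imwrite("pics/c7.png",np.hstack([cv2.resize(cv2.imread("pics/w6.png"),(400,300)),cv2.resize(im,(400,300))]))
E
```

```text
[-0.2566672  -1.02287974  0.01870197] [0.56406982 0.09150134 0.1861511 ]
[array([  2.9,   1.2, 106.1]), ('yaw', np.float64(4.98)), ('az', np.float64(-0.02)), ('tilt', array([-1.e-03, -5.e-04, -1.e+00]))]
[284.39103656 232.36708612]
```

View pics/c7.png

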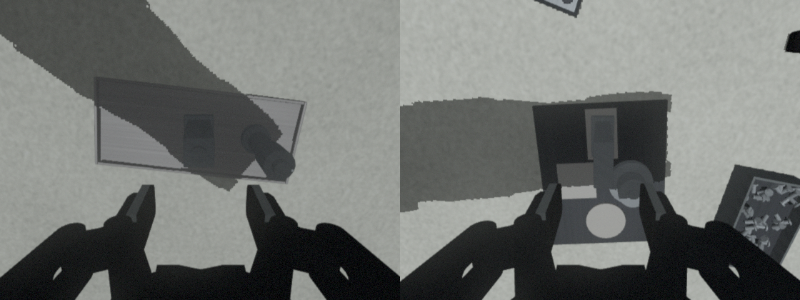

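Left: round and square stand upright in the tray. Right: flat punch's top lies between the fingers. Descend and grip.

jog_arm:
  plan:
    - [3, 1, 40, 0, 0, 0, 50]
    - [3, 1, 80, 0, 0, 0, 50]
    - [3, 1, 105, 0, 0, 0, 50]
    - [3, 1, 105, 0, 0, 0, 50]
    - [3, 1, 105, 0, 0, 0, 8]
    - [3, 1, 105, 0, 0, 0, 8]
    - [3, 1, 105, 0, 0, 0, 8]
    - [3, 1, 105, 0, 0, 0, 8]

```text
clock: 11.6
tool_pos: [0.5687, 0.0911, 0.0836]
orientation: [0.0, 0.999, 0.043, 0.002]
force: [-1.2, -2.4, 9.2]
opening: 0.201
```

```bash
python3 - <<'E'
from h import *
s=readout.get_state();print(s["opening"]*85.4,s["force"], pose()[0]); print(shift((.439,-.314,.145),5))
E
```

```text
17.174167332107185 [-1.24911261 -2.42565726  9.17782923] [0.56871512 0.0911137  0.08361122]
[array([-163.9,  392.5,  -61.8]), ('yaw', np.float64(4.94)), ('az', np.float64(-0.06)), ('tilt', array([ 3.1e-03, -1.0e-04, -1.0e+00]))]
```

jog_arm:
  plan:
    - [0, 0, -30, 0, 0, 0, 8]
    - [0, 0, -62, 0, 0, 0, 8]
    - [-18, 43, -62, 0, 0, 0, 8]
    - [-36, 87, -62, 0, 0, 0, 8]
    - [-55, 131, -62, 0, 0, 0, 8]
    - [-73, 175, -62, 0, 0, 0, 8]
    - [-91, 219, -62, 0, 0, 0, 8]
    - [-109, 262, -62, 0, 0, 0, 8]

```text
clock: 12.4
tool_pos: [0.4808, -0.1809, 0.1446]
orientation: [0.0, 0.999, 0.043, 0.0]
force: [1.8, 1.0, -4.0]
opening: 0.2
```

jog_arm:
  plan:
    - [-20, 43, 0, 0, 0, 0, 8]
    - [-40, 87, 0, 0, 0, 0, 8]
    - [-55, 130, 0, 0, 0, 0, 8]
    - [-55, 130, 0, 0, 0, 0, 8]
    - [-55, 130, 0, 0, 0, 0, 8]

```text
clock: 12.9
tool_pos: [0.4376, -0.3143, 0.1441]
orientation: [0.0, 0.999, 0.042, 0.0]
force: [0.0, 1.2, -4.1]
opening: 0.204
```

```bash
python3 - <<'E'
from h import *
s=readout.get_state();print(s["opening"]*85.4,s["force"], pose()[0]); print(shift((.439,-.314,.0776),5))
E
```

```text
17.395684288106445 [ 0.04707282  1.22147436 -4.13811372] [ 0.43756948 -0.31433403  0.14411755]
[array([ 1.4, -0.2, 66.5]), ('yaw', np.float64(4.83)), ('az', np.float64(-0.17)), ('tilt', array([ 3.e-04, -0.e+00, -1.e+00]))]
```

jog_arm:
  plan:
    - [1.5, 0, 45, 0, 0, 0, 8]
    - [1.5, 0, 60, 0, 0, 0, 8]
    - [1.5, 0, 65.5, 0, 0, 0, 8]
    - [1.5, 0, 67.5, 0, 0, 0, 8]
    - [1.5, 0, 67.5, 0, 0, 0, 8]

```text
clock: 13.4
tool_pos: [0.4401, -0.3125, 0.0777]
orientation: [0.0, 0.999, 0.044, 0.0]
force: [-3.0, 1.3, 3.1]
opening: 0.2
```

jog_arm:
  plan:
    - [0, 0, 0, 0, 0, 0, 50]
    - [0, 0, 0, 0, 0, 0, 50]
    - [0, 0, 0, 0, 0, 0, 50]
    - [0, 0, -30, 0, 0, 0, 60]
    - [0, 0, -70, 0, 0, 0, 60]
    - [0, 0, -110, 0, 0, 0, 60]
    - [0, 0, -130, 0, 0, 0, 60]

```text
clock: 14.1
tool_pos: [0.4404, -0.3138, 0.2099]
orientation: [0.001, 0.999, 0.043, 0.002]
force: [0.2, -1.7, -0.9]
opening: 0.706
```

```bash
python3 - <<'E'
from h import *
s=readout.get_state();print(s["force"], pose()[0]); print(shift((.613,.027,.17),7.5))
snap("side","d8"); p,im=snap("wrist","w8")
a=cv2.imread("pics/d8.png")[110:290,160:430]
cv2.imwrite("pics/c8.png",np.hstack([cv2.resize(a,(400,300)),cv2.resize(im,(400,300))]))
E
```

```text
[ 0.19373983 -1.66496125 -0.91545678] [ 0.44035048 -0.31381002  0.20991057]
[array([ 201.4, -324.7,   39.7]), ('yaw', np.float64(4.97)), ('az', np.float64(-2.53)), ('tilt', array([ 0.0033, -0.0023, -1.    ]))]
```

View pics/c8.png

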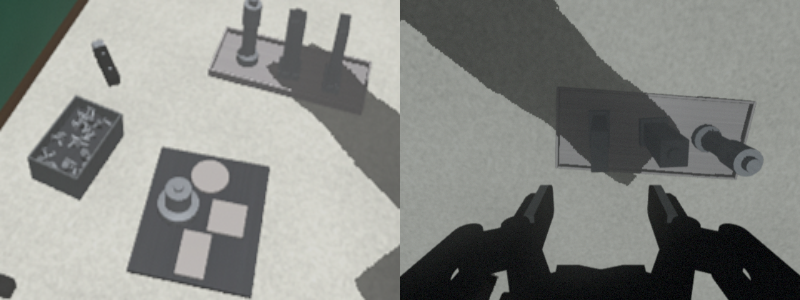

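All three punches stand in the tray and the store is clear except the anvil. The pads are now fully visible, so I measure them and the die recess in the fixed view.

```bash
python3 - <<'E'
from h import *
D=optics.camera_params("side"); im=cv2.imread("pics/d8.png")
m=((im.min(axis=2)>110)).astype(np.uint8); m[:200]=0; m[292:]=0; m[:,:245]=0; m[:,345:]=0
n,l,st,ce=cv2.connectedComponentsWithStats(m)
for i in range(1,n):
    if 100<st[i][4]<900: print(st[i],plane(D,ce[i],.01).round(4))
g=cv2.cvtColor(im,cv2.COLOR_BGR2GRAY)[310:420,235:360]
m=(g<70).astype(np.uint8); n,l,st,ce=cv2.connectedComponentsWithStats(m)
for i in range(1,n):
    if st[i][4]>200: print("die",st[i],plane(D,ce[i]+[235,310],.016).round(4))
E
```

```text
[289 206  26  20 420] [ 0.5822 -0.0438  0.01  ]
[266 216  29  27 454] [0.6154 0.0131 0.01  ]
```

jog_arm:
  plan:
    - [25, -41, 0, 0, 0, -2.5, 75]
    - [50, -82, 0, 0, 0, -2.5, 75]
    - [75, -122, 0, 0, 0, -2.5, 75]
    - [100, -162, 0, 0, 0, -2.5, 75]
    - [125, -202, 0, 0, 0, -2.5, 75]
    - [150, -242, 0, 0, 0, -2.5, 75]
    - [175, -282, 0, 0, 0, -2.5, 75]
    - [201, -324, 0, 0, 0, -2.5, 75]

```text
clock: 15.0
tool_pos: [0.612, 0.0287, 0.2055]
orientation: [0.0, 0.998, 0.065, -0.0]
force: [0.8, -1.1, 1.0]
opening: 0.877
```

jog_arm:
  plan:
    - [0, 0, 40, 0, 0, 0, 75]
    - [0, 0, 60, 0, 0, 0, 75]
    - [0, 0, 60, 0, 0, 0, 75]

```text
clock: 15.3
tool_pos: [0.6097, 0.0273, 0.1426]
orientation: [-0.0, 0.998, 0.065, -0.003]
force: [-0.5, -0.1, -0.3]
opening: 0.884
```

```bash
python3 - <<'E'
from h import *
print(pose()[0]); print(shift((.613,.027,.028),7.5))
p,im=snap("wrist","w9"); np.save("w9.npy",p,allow_pickle=True); print(proj(p,(.613,.027,.052)))
E
```

```text
[0.60972225 0.02727139 0.14262323]
[array([  3.9,   0.8, 114.6]), ('yaw', np.float64(7.5)), ('az', np.float64(0.0)), ('tilt', array([-5.8e-03, -3.0e-04, -1.0e+00]))]
[285.03598347 215.78272285]
```

View pics/w9.png

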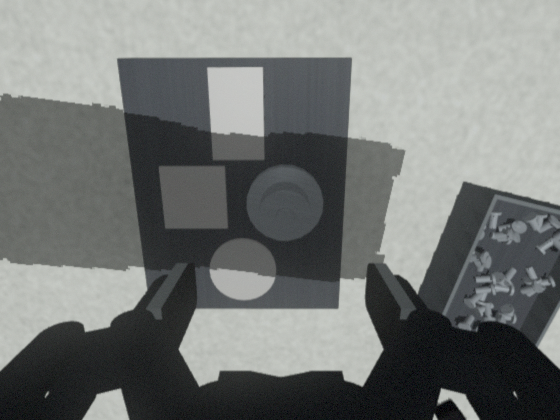

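```bash
python3 - <<'E'
from h import *
p=np.load("w9.npy",allow_pickle=True).item()
for n,c,z in [("oblong",(236.5,113),.01),("square",(194,197.5),.01),("round",(243,269),.01),("anvil",(285,203),.018),("nub",(285,200),.05)]: print(n,plane(p,c,z).round(4))
print(shift((.613,.027,.02),7.5))
E
```

```text
oblong [0.5659 0.0926 0.01  ]
square [0.5366 0.0194 0.01  ]
round [ 0.5843 -0.0416  0.01  ]
anvil [0.6132 0.027  0.018 ]
nub [0.6115 0.0382 0.05  ]
[array([  2.7,   0.3, 124.9]), ('yaw', np.float64(7.47)), ('az', np.float64(-0.03)), ('tilt', array([-3.1e-03, -1.0e-04, -1.0e+00]))]
```

jog_arm:
  plan:
    - [2, 0, 45, 0, 0, 0, 75]
    - [2, 0, 85, 0, 0, 0, 75]
    - [2, 0, 112, 0, 0, 0, 75]
    - [2, 0, 124, 0, 0, 0, 75]
    - [2, 0, 124, 0, 0, 0, 75]
    - [2, 0, 124, 0, 0, 0, 75]

```text
clock: 15.95
tool_pos: [0.6149, 0.027, 0.0242]
orientation: [0.0, 0.998, 0.065, 0.001]
force: [0.7, 0.2, 0.1]
opening: 0.879
```

jog_arm:
  plan:
    - [0, 0, 0, 0, 0, 0, 28]
    - [0, 0, 0, 0, 0, 0, 28]
    - [0, 0, 0, 0, 0, 0, 28]
    - [0, 0, 0, 0, 0, 0, 28]
    - [0, 0, 0, 0, 0, 0, 28]
  squeeze: 100

```text
clock: 16.45
tool_pos: [0.6141, 0.0271, 0.0239]
orientation: [0.0, 0.998, 0.065, 0.001]
force: [-6.6, 0.1, 16.4]
opening: 0.431
```

jog_arm:
  plan:
    - [0, 0, -30, 0, 0, 0, 28]
    - [0, 0, -75, 0, 0, 0, 28]
    - [0, 0, -110, 0, 0, 0, 28]
    - [0, 0, -110, 0, 0, 0, 28]

```text
clock: 16.85
tool_pos: [0.6162, 0.0272, 0.1375]
orientation: [0.0, 0.998, 0.065, 0.004]
force: [1.0, 0.1, -4.8]
opening: 0.427
```

```bash
python3 - <<'E'
from h import *
s=readout.get_state();print(s["opening"]*85.4,s["force"],pose()[0]); print(shift((.474,.24,.135),7.5))
E
```

```text
36.471781221698414 [ 0.99124721  0.07891277 -4.76421709] [0.61615733 0.02723489 0.13754287]
[array([-113.4, -229.4,    1.6]), ('yaw', np.float64(7.46)), ('az', np.float64(-0.04)), ('tilt', array([ 7.5e-03,  3.0e-04, -1.0e+00]))]
```

jog_arm:
  plan:
    - [-21, -43, 0, 0, 0, 0, 28]
    - [-43, -86, 0, 0, 0, 0, 28]
    - [-65, -130, 0, 0, 0, 0, 28]
    - [-86, -173, 0, 0, 0, 0, 28]
    - [-105, -212, 0, 0, 0, 0, 28]
    - [-113, -229, 0, 0, 0, 0, 28]
    - [-113, -229, 0, 0, 0, 0, 28]
    - [-113, -229, 0, 0, 0, 0, 28]

```text
clock: 17.65
tool_pos: [0.4714, 0.2395, 0.1316]
orientation: [0.0, 0.998, 0.066, -0.0]
force: [-0.2, -0.5, -5.2]
opening: 0.429
```

```bash
python3 - <<'E'
from h import *
s=readout.get_state();print(s["opening"]*85.4,s["force"],pose()[0])
p,im=snap("wrist","w10"); np.save("w10.npy",p,allow_pickle=True); print(proj(p,(.474,.31,.026)))
E
```

```text
36.638088715730035 [-0.19775363 -0.53428605 -5.1796061 ] [0.4714233  0.23950167 0.1316456 ]
[296.56864306 114.90323932]
```

View pics/w10.png

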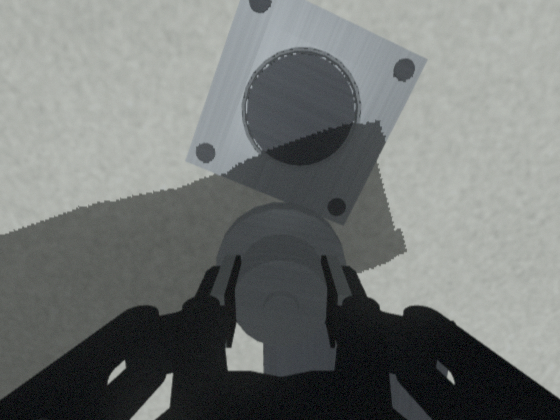

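Recess rim spans u 243–361, v 47–166 (centre ≈(302,106.5)); held anvil's base disc u 217–343, top at v 203.

```bash
python3 - <<'E'
from h import *
p=np.load("w10.npy",allow_pickle=True).item(); t,r=pose()
c=plane(p,(302,106.5),.026); print("rec",c.round(4),np.linalg.norm(plane(p,(243,106),.026)-plane(p,(361,106),.026)))
za=t[2]-.0179+.012
print("anvil L/R",plane(p,(217,262),za).round(4),plane(p,(343,262),za).round(4),"top",plane(p,(280,203),za).round(4),"tcp",t)
print(shift((c[0],c[1],t[2])))
E
```

```text
rec [0.477  0.3161 0.026 ] 0.08307996275830776
anvil L/R [0.441  0.2389 0.1258] [0.5014 0.2469 0.1258] top [0.4674 0.2723 0.1258] tcp [0.47185485 0.23903337 0.13173598]
[array([ 15.1, -75.8,  -0. ]), ('yaw', np.float64(7.45)), ('tilt', array([-6.e-04, -6.e-04, -1.e+00]))]
```

jog_arm:
  plan:
    - [8, -38, 0, 0, 0, 0, 28]
    - [15, -73, 0, 0, 0, 0, 28]
    - [15, -73, 30, 0, 0, 0, 28]
    - [15, -73, 60, 0, 0, 0, 28]
    - [15, -73, 70, 0, 0, 0, 28]
    - [15, -73, 70, 0, 0, 0, 28]

```text
clock: 18.3
tool_pos: [0.4768, 0.3125, 0.061]
orientation: [0.001, 0.998, 0.064, -0.001]
force: [-0.9, 0.1, -5.5]
opening: 0.425
```

```bash
python3 - <<'E'
from h import *
s=readout.get_state();print(s["force"],pose()[0])
snap("scene","s11");p,im=snap("wrist","w11"); np.save("w11.npy",p,allow_pickle=True)
a=cv2.imread("pics/s11.png")[180:300,375:535]
cv2.imwrite("pics/c11.png",np.hstack([cv2.resize(a,(400,300)),cv2.resize(im,(400,300))]))
E
```

```text
[-0.93898301  0.12410156 -5.45842818] [0.47684785 0.31250129 0.06099615]
```

View pics/c11.png

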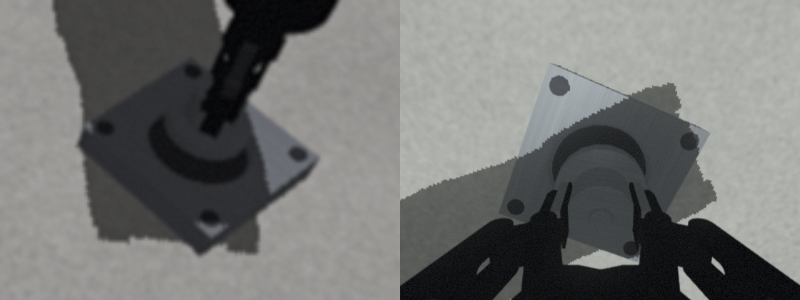

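```bash
python3 - <<'E'
from h import *
p=np.load("w11.npy",allow_pickle=True).item()
P=np.array([plane(p,c,.026) for c in [(224,120),(404.6,196),(161,290),(322,349)]]); print(P.round(4)); print(P.mean(0),pose()[0])
E
```

```text
[[0.4404 0.3775 0.026 ]
 [0.5419 0.35   0.026 ]
 [0.4109 0.2743 0.026 ]
 [0.5135 0.245  0.026 ]]
[0.47668653 0.31172784 0.026     ] [0.47814223 0.31358851 0.06334764]
```

jog_arm:
  plan:
    - [-1, 1, 15, 0, 0, 0, 28]
    - [-1, 1, 23, 0, 0, 0, 28]
    - [-1, 1, 26, 0, 0, 0, 28]
    - [-1, 1, 27, 0, 0, 0, 28]
    - [-1, 1, 27, 0, 0, 0, 28]

```text
clock: 18.9
tool_pos: [0.4767, 0.3129, 0.0358]
orientation: [-0.0, 0.998, 0.065, 0.0]
force: [0.2, 0.1, -5.7]
opening: 0.427
```

jog_arm:
  plan:
    - [0, 0, 1.5, 0, 0, 0, 28]
    - [0, 0, 2.5, 0, 0, 0, 28]
    - [0, 0, 2.5, 0, 0, 0, 28]

```text
clock: 19.2
tool_pos: [0.4768, 0.313, 0.0339]
orientation: [-0.0, 0.998, 0.065, 0.001]
force: [-4.7, -3.2, 10.5]
opening: 0.428
```

Contact exactly at the expected floor height. Release.

jog_arm:
  plan:
    - [0, 0, 0, 0, 0, 0, 65]
    - [0, 0, 0, 0, 0, 0, 75]
    - [0, 0, 0, 0, 0, 0, 75]
    - [0, 0, 0, 0, 0, 0, 75]
    - [0, 0, -40, 0, 0, 0, 75]
    - [0, 0, -85, 0, 0, 0, 75]
    - [0, 0, -130, 0, 0, 0, 75]
    - [0, 0, -155, 0, 0, 0, 75]

```text
clock: 20.0
tool_pos: [0.4772, 0.3132, 0.1916]
orientation: [-0.001, 0.998, 0.065, 0.002]
force: [0.2, 0.4, 0.3]
opening: 0.877
```

```bash
python3 - <<'E'
from h import *
print(pose()[0],shift((.45,.1,.2),5))
p,im=snap("wrist","w12"); np.save("w12.npy",p,allow_pickle=True);print(proj(p,(.477,.314,.028)))
cv2.imwrite("pics/c12.png",cv2.convertScaleAbs(im,alpha=1.8))
E
```

```text
[0.47724141 0.31323173 0.19156611] [array([-54.7, 207.9,  -9. ]), ('yaw', np.float64(7.46)), ('az', np.float64(2.46)), ('tilt', array([ 0.0032,  0.0021, -1.    ]))]
[279.27352692 190.26561408]
```

View pics/c12.png

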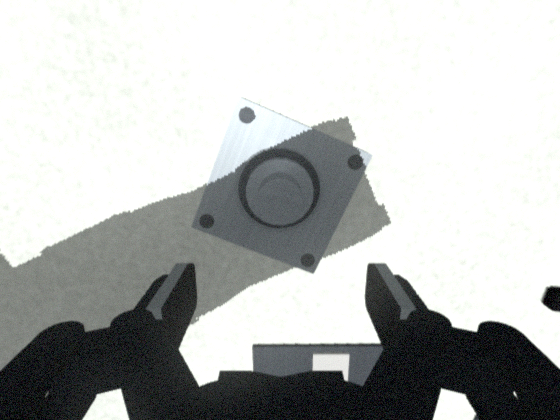

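Anvil sits concentric in the recess (disc and recess both centred ≈(279,189)). Now back for the flat punch.

```bash
python3 - <<'E'
from h import *
print(shift((.44,-.3125,.19),5))
E
```

```text
[array([-119.1,  616.1,    1.6]), ('yaw', np.float64(7.46)), ('az', np.float64(2.46)), ('tilt', array([ 0.0061,  0.004 , -1.    ]))]
```

jog_arm:
  plan:
    - [-9, 48, 0, 0, 0, 2.5, 50]
    - [-18, 96, 0, 0, 0, 2.5, 50]
    - [-27, 144, 0, 0, 0, 2.5, 50]
    - [-37, 192, 0, 0, 0, 2.5, 50]
    - [-46, 240, 0, 0, 0, 2.5, 50]
    - [-55, 288, 0, 0, 0, 2.5, 50]
    - [-65, 336, 0, 0, 0, 2.5, 50]
    - [-74, 384, 0, 0, 0, 2.5, 50]

```text
clock: 20.85
tool_pos: [0.4523, -0.0795, 0.1878]
orientation: [0.0, 0.999, 0.043, 0.0]
force: [1.1, 0.1, -0.3]
opening: 0.585
```

```bash
python3 - <<'E'
from h import *
print(shift((.44,-.3125,.19),5))
E
```

```text
[array([-32.5, 231. ,  -2.2]), ('yaw', np.float64(4.97)), ('az', np.float64(-0.03)), ('tilt', array([ 3.e-04, -1.e-04, -1.e+00]))]
```

jog_arm:
  plan:
    - [-7, 48, -2, 0, 0, 0, 50]
    - [-14, 96, -2, 0, 0, 0, 50]
    - [-20, 144, -2, 0, 0, 0, 50]
    - [-27, 192, -2, 0, 0, 0, 50]
    - [-33, 232, -2, 0, 0, 0, 50]
    - [-33, 232, -2, 0, 0, 0, 50]
    - [-33, 232, -2, 0, 0, 0, 50]

```text
clock: 21.55
tool_pos: [0.4397, -0.3121, 0.1892]
orientation: [-0.0, 0.999, 0.042, -0.0]
force: [0.6, 0.8, -0.6]
opening: 0.587
```

```bash
python3 - <<'E'
from h import *
print(pose()[0],shift((.4395,-.3125,.0775),5))
E
```

```text
[ 0.43972546 -0.31207384  0.18921399] [array([ -0.2,   0.5, 111.7]), ('yaw', np.float64(4.86)), ('az', np.float64(-0.14)), ('tilt', array([-6.e-04,  7.e-04, -1.e+00]))]
```

jog_arm:
  plan:
    - [0, 0, 45, 0, 0, 0, 50]
    - [0, 0, 90, 0, 0, 0, 50]
    - [0, 0, 112, 0, 0, 0, 50]
    - [0, 0, 112, 0, 0, 0, 50]
    - [0, 0, 112, 0, 0, 0, 8]
    - [0, 0, 112, 0, 0, 0, 8]
    - [0, 0, 112, 0, 0, 0, 8]
    - [0, 0, 112, 0, 0, 0, 8]
  squeeze: 80

```text
clock: 22.35
tool_pos: [0.4411, -0.312, 0.0797]
orientation: [0.001, 0.999, 0.043, 0.001]
force: [-0.7, 1.4, 8.8]
opening: 0.199
```

```bash
python3 - <<'E'
from h import *
s=readout.get_state();print(s["opening"]*85.4,s["force"],pose()[0]);print(shift((.568,.092,.14),5))
E
```

```text
16.974704653884782 [-0.69620987  1.38604355  8.77171632] [ 0.44114392 -0.31199413  0.07966122]
[array([ 161.5, -391.4,  -60.6]), ('yaw', np.float64(4.97)), ('az', np.float64(-0.03)), ('tilt', array([ 0.0026, -0.0013, -1.    ]))]
```

jog_arm:
  plan:
    - [0, 0, -30, 0, 0, 0, 8]
    - [0, 0, -61, 0, 0, 0, 8]
    - [18, -43, -61, 0, 0, 0, 8]
    - [36, -87, -61, 0, 0, 0, 8]
    - [54, -131, -61, 0, 0, 0, 8]
    - [72, -174, -61, 0, 0, 0, 8]
    - [90, -218, -61, 0, 0, 0, 8]
    - [108, -262, -61, 0, 0, 0, 8]

```text
clock: 23.15
tool_pos: [0.5256, -0.0393, 0.1399]
orientation: [0.0, 0.999, 0.043, 0.001]
force: [0.7, -1.5, -4.3]
opening: 0.201
```

jog_arm:
  plan:
    - [18, -44, 0, 0, 0, 0, 8]
    - [36, -88, 0, 0, 0, 0, 8]
    - [53, -129, 0, 0, 0, 0, 8]
    - [53, -129, 0, 0, 0, 0, 8]
    - [53, -129, 0, 0, 0, 0, 8]

```text
clock: 23.65
tool_pos: [0.5669, 0.0929, 0.1393]
orientation: [0.0, 0.999, 0.044, 0.0]
force: [0.0, -0.8, -4.8]
opening: 0.199
```

```bash
python3 - <<'E'
from h import *
s=readout.get_state();print(s["opening"]*85.4,s["force"],pose()[0]);print(shift((.568,.092,.0857),5))
E
```

```text
17.0235242305329 [ 0.03078503 -0.77678209 -4.78335215] [0.56686574 0.09287574 0.13925638]
[array([ 1. ,  1. , 53.6]), ('yaw', np.float64(5.07)), ('az', np.float64(0.07)), ('tilt', array([ 5.e-04, -1.e-04, -1.e+00]))]
```

jog_arm:
  plan:
    - [1, 1, 35, 0, 0, 0, 8]
    - [1, 1, 48, 0, 0, 0, 8]
    - [1, 1, 53, 0, 0, 0, 8]
    - [1, 1, 54.5, 0, 0, 0, 8]
    - [1, 1, 54.5, 0, 0, 0, 8]

```text
clock: 24.15
tool_pos: [0.5676, 0.0903, 0.0858]
orientation: [-0.0, 0.999, 0.043, 0.0]
force: [-6.0, -0.0, 6.0]
opening: 0.2
```

Contact at the expected height; release, then to the square punch.

jog_arm:
  plan:
    - [0, 0, 0, 0, 0, 0, 50]
    - [0, 0, 0, 0, 0, 0, 50]
    - [0, 0, 0, 0, 0, 0, 50]
    - [0, 0, -30, 0, 0, 0, 50]
    - [0, 0, -70, 0, 0, 0, 58]
    - [0, 0, -108, 0, 0, 0, 58]

```text
clock: 24.75
tool_pos: [0.5675, 0.0908, 0.1939]
orientation: [0.0, 0.999, 0.043, -0.0]
force: [0.6, -0.5, 0.5]
opening: 0.681
```

```bash
python3 - <<'E'
from h import *
print(pose()[0],shift((.5185,-.3133,.19),7.5))
E
```

```text
[0.5675215  0.09075983 0.19389886] [array([-83.7, 398.3,   3.9]), ('yaw', np.float64(4.95)), ('az', np.float64(-2.55)), ('tilt', array([-2.e-04, -0.e+00, -1.e+00]))]
```

jog_arm:
  plan:
    - [-10, 48, 0, 0, 0, -2.5, 58]
    - [-20, 96, 0, 0, 0, -2.5, 58]
    - [-30, 144, 0, 0, 0, -2.5, 58]
    - [-40, 192, 0, 0, 0, -2.5, 58]
    - [-50, 240, 0, 0, 0, -2.5, 58]
    - [-60, 288, 0, 0, 0, -2.5, 58]
    - [-71, 336, 0, 0, 0, -2.5, 58]
    - [-81, 384, 0, 0, 0, -2.5, 58]

```text
clock: 25.55
tool_pos: [0.5196, -0.3008, 0.1927]
orientation: [0.0, 0.998, 0.065, 0.0]
force: [0.6, 0.1, 0.1]
opening: 0.678
```

jog_arm:
  plan:
    - [-2, 14, 0, 0, 0, 0, 58]
    - [-2, 14, 0, 0, 0, 0, 58]
    - [-2, 14, 0, 0, 0, 0, 58]

```text
clock: 25.85
tool_pos: [0.5202, -0.3122, 0.1923]
orientation: [-0.0, 0.998, 0.065, -0.0]
force: [-0.3, -0.2, 0.5]
opening: 0.679
```

```bash
python3 - <<'E'
from h import *
print(pose()[0],shift((.5185,-.3133,.077),7.5))
E
```

```text
[ 0.52016904 -0.31221582  0.19225144] [array([ -1.8,   0.9, 115.3]), ('yaw', np.float64(7.45)), ('az', np.float64(-0.05)), ('tilt', array([-1.e-04,  5.e-04, -1.e+00]))]
```

jog_arm:
  plan:
    - [-2, 1, 45, 0, 0, 0, 58]
    - [-2, 1, 90, 0, 0, 0, 58]
    - [-2, 1, 115, 0, 0, 0, 58]
    - [-2, 1, 115, 0, 0, 0, 58]
    - [-2, 1, 115, 0, 0, 0, 18]
    - [-2, 1, 115, 0, 0, 0, 18]
    - [-2, 1, 115, 0, 0, 0, 18]
    - [-2, 1, 115, 0, 0, 0, 18]

```text
clock: 26.65
tool_pos: [0.5195, -0.3142, 0.0796]
orientation: [0.001, 0.998, 0.065, 0.001]
force: [-0.3, 2.9, 6.5]
opening: 0.344
```

```bash
python3 - <<'E'
from h import *
s=readout.get_state();print(s["opening"]*85.4,s["force"],pose()[0]);print(shift((.537,.0175,.14),7.5))
E
```

```text
29.337351088895183 [-0.34664155  2.87348639  6.54283258] [ 0.51946264 -0.31422363  0.0796201 ]
[array([  60.7, -326.5,  -60.7]), ('yaw', np.float64(7.48)), ('az', np.float64(-0.02)), ('tilt', array([ 0.0029, -0.0012, -1.    ]))]
```

jog_arm:
  plan:
    - [0, 0, -30, 0, 0, 0, 18]
    - [0, 0, -61, 0, 0, 0, 18]
    - [8, -46, -61, 0, 0, 0, 18]
    - [17, -92, -61, 0, 0, 0, 18]
    - [26, -139, -61, 0, 0, 0, 18]
    - [34, -186, -61, 0, 0, 0, 18]
    - [43, -233, -61, 0, 0, 0, 18]
    - [52, -280, -61, 0, 0, 0, 18]

```text
clock: 27.45
tool_pos: [0.5337, -0.0277, 0.1397]
orientation: [0.0, 0.998, 0.065, 0.001]
force: [1.3, 1.0, -5.0]
opening: 0.343
```

jog_arm:
  plan:
    - [9, -45, 0, 0, 0, 0, 18]
    - [9, -45, 0, 0, 0, 0, 18]
    - [9, -45, 0, 0, 0, 0, 18]

```text
clock: 27.75
tool_pos: [0.5369, 0.0173, 0.1393]
orientation: [0.0, 0.998, 0.066, 0.001]
force: [0.2, -0.6, -4.1]
opening: 0.345
```

```bash
python3 - <<'E'
from h import *
s=readout.get_state();print(s["opening"]*85.4,s["force"],pose()[0]);print(shift((.537,.0167,.0857),7.5))
E
```

```text
29.500924640157987 [ 0.16660261 -0.57142137 -4.07226211] [0.53692777 0.0172876  0.13932903]
[array([-0.1,  0.6, 53.6]), ('yaw', np.float64(7.6)), ('az', np.float64(0.1)), ('tilt', array([ 1.4e-03, -2.0e-04, -1.0e+00]))]
```

jog_arm:
  plan:
    - [0, 0, 35, 0, 0, 0, 18]
    - [0, 0, 48, 0, 0, 0, 18]
    - [0, 0, 53, 0, 0, 0, 18]
    - [0, 0, 54.5, 0, 0, 0, 18]
    - [0, 0, 54.5, 0, 0, 0, 18]

```text
clock: 28.25
tool_pos: [0.5362, 0.0151, 0.0857]
orientation: [0.0, 0.998, 0.064, 0.0]
force: [-13.5, -0.2, 18.5]
opening: 0.336
```

jog_arm:
  plan:
    - [0, 0, -1, 0, 0, 0, 18]
    - [0, 0, -1, 0, 0, 0, 58]
    - [0, 0, -1, 0, 0, 0, 58]
    - [0, 0, -1, 0, 0, 0, 58]
    - [0, 0, -30, 0, 0, 0, 58]
    - [0, 0, -70, 0, 0, 0, 58]
    - [0, 0, -108, 0, 0, 0, 58]

```text
clock: 28.95
tool_pos: [0.5363, 0.016, 0.1932]
orientation: [-0.0, 0.998, 0.065, -0.0]
force: [1.3, -0.4, 0.2]
opening: 0.681
```

```bash
python3 - <<'E'
from h import *
print(pose()[0],shift((.599,-.3113,.19),7.5))
E
```

```text
[0.53628723 0.01603629 0.1932368 ] [array([ 19.7, 332.7,   3.2]), ('yaw', np.float64(7.45)), ('az', np.float64(-0.05)), ('tilt', array([-3.e-04, -0.e+00, -1.e+00]))]
```

jog_arm:
  plan:
    - [3, 48, 0, 0, 0, 0, 58]
    - [6, 96, 0, 0, 0, 0, 58]
    - [9, 144, 0, 0, 0, 0, 58]
    - [12, 192, 0, 0, 0, 0, 58]
    - [15, 240, 0, 0, 0, 0, 58]
    - [18, 288, 0, 0, 0, 0, 58]
    - [20, 333, 0, 0, 0, 0, 58]
    - [20, 333, 0, 0, 0, 0, 58]

```text
clock: 29.75
tool_pos: [0.5992, -0.3166, 0.1903]
orientation: [0.0, 0.998, 0.063, -0.0]
force: [0.7, 0.3, 0.2]
opening: 0.674
```

jog_arm:
  plan:
    - [0, 0, 0, 0, 0, 0, 58]
    - [0, 0, 0, 0, 0, 0, 58]

```text
clock: 29.95
tool_pos: [0.5996, -0.3107, 0.1919]
orientation: [-0.0, 0.998, 0.065, -0.0]
force: [-0.1, 0.0, -0.4]
opening: 0.678
```

```bash
python3 - <<'E'
from h import *
print(pose()[0],shift((.599,-.3113,.078),7.5))
E
```

```text
[ 0.5996348  -0.31070847  0.19186574] [array([ -0.7,   0.5, 113.9]), ('yaw', np.float64(7.49)), ('az', np.float64(-0.01)), ('tilt', array([-0.e+00,  2.e-04, -1.e+00]))]
```

jog_arm:
  plan:
    - [-1, 0, 45, 0, 0, 0, 58]
    - [-1, 0, 90, 0, 0, 0, 58]
    - [-1, 0, 113, 0, 0, 0, 58]
    - [-1, 0, 113, 0, 0, 0, 58]
    - [-1, 0, 113, 0, 0, 0, 20]
    - [-1, 0, 113, 0, 0, 0, 20]
    - [-1, 0, 113, 0, 0, 0, 20]
    - [-1, 0, 113, 0, 0, 0, 20]

```text
clock: 30.75
tool_pos: [0.5994, -0.3119, 0.0814]
orientation: [0.001, 0.998, 0.065, 0.001]
force: [-4.2, 1.9, 7.8]
opening: 0.349
```

```bash
python3 - <<'E'
from h import *
s=readout.get_state();print(s["opening"]*85.4,s["force"],pose()[0]);print(shift((.5856,-.0440,.14),7.5))
E
```

```text
29.762954098791 [-4.21132363  1.92587681  7.81333392] [ 0.59941738 -0.31190813  0.08144094]
[array([  21.3, -267.3,  -59. ]), ('yaw', np.float64(7.47)), ('az', np.float64(-0.03)), ('tilt', array([ 0.0025, -0.0015, -1.    ]))]
```

jog_arm:
  plan:
    - [0, 0, -30, 0, 0, 0, 20]
    - [0, 0, -60, 0, 0, 0, 20]
    - [4, -46, -60, 0, 0, 0, 20]
    - [8, -92, -60, 0, 0, 0, 20]
    - [11, -139, -60, 0, 0, 0, 20]
    - [15, -186, -60, 0, 0, 0, 20]
    - [18, -233, -60, 0, 0, 0, 20]
    - [21, -267, -60, 0, 0, 0, 20]

```text
clock: 31.55
tool_pos: [0.5848, -0.0413, 0.1404]
orientation: [-0.0, 0.998, 0.066, 0.001]
force: [0.7, -1.3, -5.1]
opening: 0.352
```

jog_arm:
  plan:
    - [0, 0, 0, 0, 0, 0, 20]
    - [0, 0, 0, 0, 0, 0, 20]

```text
clock: 31.75
tool_pos: [0.5853, -0.0433, 0.1401]
orientation: [0.0, 0.998, 0.066, 0.001]
force: [-0.9, -0.5, -5.5]
opening: 0.356
```

```bash
python3 - <<'E'
from h import *
s=readout.get_state();print(s["opening"]*85.4,s["force"],pose()[0]);print(shift((.585,-.044,.0874),7.5))
E
```

```text
30.382370818575165 [-0.93605937 -0.4609131  -5.45142567] [ 0.58527265 -0.04331593  0.14010641]
[array([-0.4,  0.6, 52.7]), ('yaw', np.float64(7.56)), ('az', np.float64(0.06)), ('tilt', array([ 1.7e-03, -3.0e-04, -1.0e+00]))]
```

jog_arm:
  plan:
    - [0, 0, 35, 0, 0, 0, 20]
    - [0, 0, 47, 0, 0, 0, 20]
    - [0, 0, 52, 0, 0, 0, 20]
    - [0, 0, 53, 0, 0, 0, 20]
    - [0, 0, 53, 0, 0, 0, 20]

```text
clock: 32.25
tool_pos: [0.5841, -0.045, 0.0875]
orientation: [0.0, 0.998, 0.064, -0.0]
force: [-12.6, 1.2, 13.9]
opening: 0.35
```

jog_arm:
  plan:
    - [0, 0, -1, 0, 0, 0, 20]
    - [0, 0, -1, 0, 0, 0, 58]
    - [0, 0, -1, 0, 0, 0, 58]
    - [0, 0, -1, 0, 0, 0, 58]
    - [0, 0, -40, 0, 0, 0, 58]
    - [0, 0, -85, 0, 0, 0, 58]
    - [0, 0, -130, 0, 0, 0, 58]
    - [0, 0, -160, 0, 0, 0, 58]

```text
clock: 33.05
tool_pos: [0.5853, -0.0442, 0.2493]
orientation: [0.0, 0.998, 0.065, 0.002]
force: [0.4, 0.2, -1.2]
opening: 0.678
```

jog_arm:
  plan:
    - [0, -40, -20, 0, 0, 0, 58]
    - [0, -85, -40, 0, 0, 0, 58]
    - [0, -120, -50, 0, 0, 0, 58]
    - [0, -120, -50, 0, 0, 0, 58]
    - [0, -120, -50, 0, 0, 0, 58]

```text
clock: 33.55
tool_pos: [0.5693, 0.0754, 0.2959]
orientation: [0.0, 0.998, 0.066, 0.0]
force: [-0.9, 0.0, -0.2]
opening: 0.677
```

```bash
python3 - <<'E'
from h import *
print(pose()[0],readout.get_state()["force"])
p,im=snap("wrist","w14"); np.save("w14.npy",p,allow_pickle=True)
_,sc=snap("scene","s14")
for X in [(.566,.092,.01),(.5363,.0195,.01),(.584,-.043,.01)]: print(proj(p,X))
a=cv2.convertScaleAbs(cv2.resize(im[60:300,170:410],(560,560),interpolation=cv2.INTER_CUBIC),alpha=2.)
b=cv2.resize(sc[140:260,240:360],(240,240),interpolation=cv2.INTER_CUBIC)
d=cv2.resize(sc[190:290,400:510],(240,218)); 
c=np.zeros((560,800,3),np.uint8); c[:,:560]=a; c[:240,560:]=b; c[250:468,560:]=d; cv2.imwrite("pics/c14.png",c)
E
```

```text
[0.56931736 0.07544539 0.29594886] [-0.91812125  0.00957452 -0.1613444 ]
[279.20242412 154.70472268]
[249.85917575 206.19090749]
[279.41103795 253.47715123]
```

View pics/c14.png

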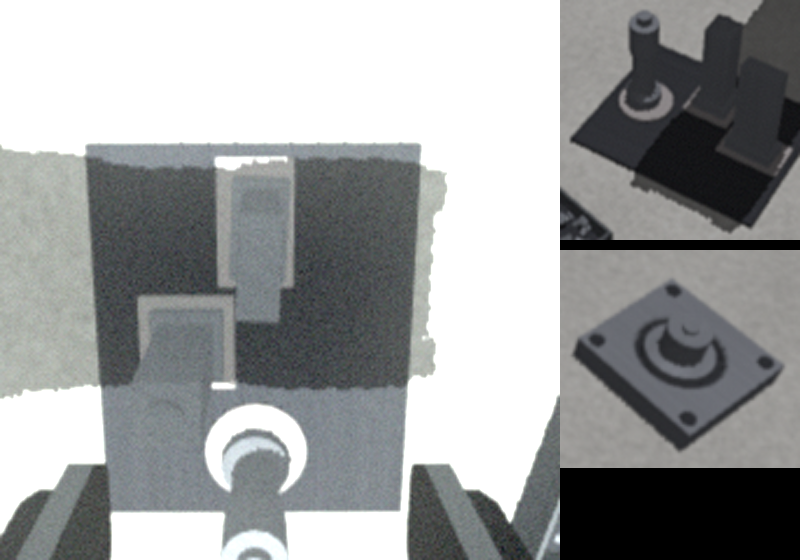

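Final look: all three punches stand upright, feet inside their pads with even margins (offsets roughly 0–4 mm). The anvil lies flat and concentric in the recess, and the fingers are clear. Handing in.

```bash
python3 -c "
from workcell import ctrl; print(ctrl.finish_job())"
```

```text
the job is handed in; nothing more can be done
None
```

I moved the three punches upright into the side tray, seated the anvil in the die plate's recess, and put each punch back on its own pad. I handed the job in at about 34 s on the robot's clock; no verdict was reported.

- **Punches:** in the last pictures all three stand upright on the right pads. I judge the feet to be off-centre by about 0–4 mm by eye, against the 12 mm allowed. The flat punch looks about 3 mm off in x, and the round one perhaps 3 mm off in y.
- **Anvil:** it lies flat and concentric with the recess, within about 2 mm by eye. It touched down at the height expected for the recess floor. Two estimates of the recess centre disagreed by about 4 mm in y, so I aimed between them.
- **Contact forces:** contact forces when setting things down stayed below about 20 N. At the end the gripper was open and clear of everything.
- **Tin of rivets:** the arm kept well clear of it. I did not measure its position again at the end.
- **A check that failed:** a colour-mask measurement of the pads and die in the side view merged the oblong and square pads and found no die. I used the close wrist views for those instead.

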